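# Show the violin maker's apprentice the next job by pointing

### The job

Show the apprentice the next job by pointing with your fingertips, without touching anything: first at the smallest of the three brass thumb planes (the tool to take), then at the middle of the narrower bout of the violin plate in the carving cradle (where to hollow further), and last at the dial of the thickness caliper (to check with). At each of the three, hold the fingertips still for two seconds straight above it and about 3 cm off, and do not mislead him by going down over either of the two larger planes or the wider bout. Then raise your hand at least 20 cm above the bench, leaving everything where it lies.

Things in the scene. Friction and masses are not known exactly. Their poses are not given: they have to be found in the camera images.
- plane_small: the smallest of three boat-shaped brass thumb planes with a slanted steel blade of one shape, upright on a 3 mm rubber mat; 34 mm long, 17 wide, 26 high. Origin: centre of its sole; x along its length towards the nose, z up. The planes may lie in any order and at any yaw, neighbours 60 mm or more apart between centres
- plane_small_top (a point): point on the small plane's vertical centre line level with its highest part, 26 mm above its sole: the point to aim at. Aim means the spot midway between the fingertips; within 20 mm sideways is good
- plane_medium: the medium thumb plane, 48 mm long, 24 wide, 34 high; origin and axes as for the small one. Not to be pointed at
- plane_large: the large thumb plane, 64 mm long, 32 wide, 42 high; origin and axes as for the small one. Not to be pointed at
- cradle: fixed violin-shaped wooden cradle, 422 x 270 mm, 46 high, at any yaw. A pale violin plate lies in it hollow side up: 356 mm long, 208 wide at the wide bout, 168 at the narrow one; rim 50 mm above the bench, hollow 7 mm deep, wooden stops at its edge 59 mm high, turned knobs out to 345 mm across. Origin: on the bench under the plate's middle; x along its centre line to the narrow bout
- narrow_bout (a point): middle of the narrower bout, on the floor of the hollow, 43 mm above the bench, 100 mm from the cradle's origin along +x: the point to aim at; within 30 mm sideways is good
- wide_bout (a point): middle of the wider bout, on the floor of the hollow, 43 mm above the bench, 100 mm from the cradle's origin along -x. Not to be pointed at
- caliper: dial thickness caliper lying flat and loose on the bench: U-shaped aluminium bow 320 mm long overall, 121 wide, up to 20 thick, with a round dial gauge 58 mm in diameter, 25 high, white face up, at the tip of one arm. Origin: underside of the dial gauge, on its centre; x from the dial along the arm to the bow's bend, z up
- dial_top (a point): centre of the dial's white face, 25 mm above the bench: the point to aim at; within 22 mm sideways is good
- mat: fixed rubber mat, 220 x 140 x 3 mm, under the planes and the gouge; origin: centre of its underside, x along its length
- gouge: carving gouge, wooden handle 110 mm long and 22 thick, steel blade 80 mm, lying on the mat beside the planes; origin where handle meets blade, blade along +x. Leave alone
- spool_clamp_a: wooden spool clamp standing upright, 32 mm in diameter, 105 high; origin: centre of its foot. Leave alone
- spool_clamp_b: a second one, the same. Leave alone
- glue_jar: amber glass jar with steel lid, 64 mm in diameter, 85 high; origin: centre of its foot. Leave alone
- oilstone: oilstone in a wooden block, 215 x 70 x 35 mm; origin: centre of its underside. Leave alone
- cork_block: cork sanding block, 95 x 55 x 32 mm; origin: centre of its underside. Leave alone

How it is judged (in metres and radians):
On the way, in this order (a step that is already met when the one before it is completed fails the run):
1. the fingertips dwell just above the smallest thumb plane (horizontal distance between the grasp point and plane_small_top below 0.02 m and z of the grasp point in the frame of plane_small_top between 0.025 and 0.08 m), for 1.5 s.
2. then they dwell just above the middle of the plate's narrower bout (horizontal distance between the grasp point and narrow_bout below 0.03 m and z of the grasp point in the frame of narrow_bout between 0.025 and 0.08 m), for 1.5 s.
3. then they dwell just above the caliper's dial (horizontal distance between the grasp point and dial_top below 0.022 m and z of the grasp point in the frame of dial_top between 0.025 and 0.08 m), for 1.5 s.
At the end, for the whole second after the job is handed in: Pointed at in order, 1.5 s or more each, fingertips 1 to 6 cm above: small plane within 20 mm of its centre, narrow bout 30 mm, dial 22 mm. Then gripping point 18 cm or more above the bench; planes and caliper within 5 mm, bystanders within 10 mm of where they were, at rest (height (world z) of the grasp point above 0.18 m and distance of each of plane_small, plane_medium, plane_large, caliper from where it was at the start of the episode below 0.005 m and distance of each of gouge, spool_clamp_a, spool_clamp_b, glue_jar, oilstone, cork_block from where it was at the start of the episode below 0.01 m and linear speed of each of plane_small, plane_medium, plane_large, caliper below 0.02 m/s); the robot touches nothing.
It fails at once if the robot touches anything (contact force between any of the fingers, the arm and anything else above 0.5 N).
It fails at once if a plane or the caliper is shifted, lifted or carried (distance of any of plane_small, plane_medium, plane_large, caliper from where it was at the start of the episode above 0.005 m).
It fails at once if a bystander is shifted (distance of any of gouge, spool_clamp_a, spool_clamp_b, glue_jar, oilstone, cork_block from where it was at the start of the episode above 0.01 m).
It fails at once if the fingertips go down over one of the larger planes or the wider bout, as if pointing at it ((horizontal distance between the grasp point and plane_medium below 0.018 m and height (world z) of the grasp point below 0.095 m) or (horizontal distance between the grasp point and plane_large below 0.018 m and height (world z) of the grasp point below 0.095 m) or (horizontal distance between the grasp point and wide_bout below 0.03 m and height (world z) of the grasp point below 0.12 m)).
It also fails if it takes over 58 s, if anything falls off the work surface, if the arm or the gripper's body presses on something with over 40 N, if the wrist force passes 120 N, or if a joint passes its speed limit or range.

### The arm

A 7-joint arm with a two-finger parallel gripper is mounted at the origin on the work surface. World frame = base frame: x ahead of the robot, y to its left, z up, the work surface at z = 0. Lengths are in mm, angles in rad, forces in N, time in s.
With the tool pointing down it reaches from about 425 to 825 mm from the base axis. Payload 3.6 kg.
Tool frame: the origin (TCP) lies at the very end of the fingers, on their centre line; the grasp point (between the pads) lies 19 mm behind it; x points along the fingers, y is the direction in which the jaws open and shut, and the axes are right-handed (so a half turn about x gives the same grasp; the last joint's range is limited). The gripper opens to 93 mm and grips with 3 to 60 N. Pads are 15 mm wide; open, the fingers measure 128 mm over their backs; the gripper's body (75 mm by 188 mm) begins 65 mm behind the grasp point.
Start: joints at [1.268, 0.615, -0.013, 1.423, 0.008, 1.103, -0.04], TCP at [177.019, -625.401, 218.64] pointing down, gripper open.
Joint ranges: [-3.12, 3.12], [-0.3, 2.06], [-1.34, 1.32], [0.26, 2.42], [-1.36, 4.5], [0.01, 1.98], [-2.84, 2.84]. Speed limits (rad/s): [2.79, 2.79, 3.14, 3.14, 3.14, 3.14, 3.14].

### API

Orientations are given as a rotation vector (axis times angle).
In Python, from bench import sensors, optics, order gives the robot as it stands.
- The arm moves only by the tool arm_command, never from a script. Its argument "plan" is a list of rows, each an object with "translation": the shift along the tool's x, y, z in m, a list of three; "twist": the turn about the tool's x in degrees; "gripper": the gripper command: -1 is fully open, 1 is shut, values between are in proportion. In form: [{"translation": [tx, ty, tz], "twist": twist, "gripper": gripper}, ...]. A call has 1 to 20 rows; each row is the pose to reach, as a shift and turn from the pose commanded when the call began, along the tool's axes at that moment; what a row does not reach only later rows make up. A row lasts 1/8 s, in which the tool goes at most 62.5 mm and 10.7 degrees, less where a joint would pass 70% of its speed; a pose out of reach is approached as far as the arm can. A call with a gripper value outside its range is refused whole. The fingers move at their own pace and stop on an object; the grip force is fixed at half the most. Time passes only in rows, so rows that repeat a pose let the fingers close. It gives the time, the measured TCP pose, the force and the opening at its end, in the units of the state.
- sensors.get_state(): the state, without advancing time (a new reading comes with each control period).
- optics.read_camera(name): name is "scene" or "top" or "wrist"; returns a dict with "img" (480x640x3 uint8, red, green, blue), "fx", "fy", "cx", "cy" (pixels), "dist_coeffs" ([k1, k2, p1, p2, k3] as OpenCV has them; the pictures are not rectified), "xyz" and "attitude" of the camera in the world; the wrist camera has in their place "mount" (4x4, takes a point from camera to tool coordinates, whose origin is the TCP and whose axes are the tool frame's). Camera axes: x right, y down, z forward; pixel columns grow to the right and rows downward; lengths in mm; the calibration is good to about 2 mm. A picture is of the moment at which its call begins: read the wrist's pose just before it. There is no depth.
- order.sign_off(): hands the job in, once; it reports no verdict.
The state is a dict: "clock": time; "joint_pos": joint angles; "joint_velocities": joint speeds; "joint_torque": joint torques, N m; "tool_pos": TCP position; "ee_rot": TCP orientation; "contact_force": force on the tool from outside, world axes, zero at the start; "wrist_torque": the same for the moment, N m; "width": finger opening in mm.
Only numpy, scipy, OpenCV 4.12 (cv2) and the standard library are available. Lean on these libraries where they do the work, as an engineer would, in place of code of your own. Each camera call takes 0.05 s, during which the arm holds its last target.

## Working session

There is one attempt and no reset: what is moved stays moved. The work goes in short steps, Python scripts to look and compute and a tool call to move; the robot and the scene stay as the last step left them, time stands still between calls to the robot, and variables do not carry over. Pictures are saved under pics/ and viewed, and the job is handed in when it is done.

Besides the shell and the picture viewer there is one more tool, called as name([rows], argument=value, ...), one row to a line, values as JSON. arm_command: Moves the arm, as the interface text tells. Its arguments: {"type":"object","properties":{"plan":{"type":"array"}},"required":["plan"]}

```bash
mkdir -p pics; python3 - <<'E'
from bench import sensors, optics, order
import cv2
s=sensors.get_state()
for k in s: print(k,s[k])
for n in("scene","top","wrist"):
    c=optics.read_camera(n); cv2.imwrite(f"pics/{n}0.png",c["img"][:,:,::-1])
    print(n,{k:v for k,v in c.items() if k!="img"})
E
```

```text
clock 0.0
joint_pos [ 1.26848139  0.61590013 -0.01262593  1.42485294  0.0080879   1.10336351
 -0.04038776]
joint_velocities [-0.00101643 -0.00076821 -0.00097999  0.00107695 -0.00057282 -0.00101557
 -0.00116407]
joint_torque [ 1.89399607e-04 -4.58934796e+01  2.08981410e-01 -1.65747499e+01
 -6.10876246e-02  2.05954886e-02  2.54119250e-04]
tool_pos [ 176.82554361 -624.69357387  217.50873096]
ee_rot [ 2.07441757  0.2906067  -2.07516626]
contact_force [0.17724778 0.05808649 0.16030839]
wrist_torque [ 0.06031935 -0.0060394   0.00990034]
width 93.0991234709021
scene {'fx': 507.2119305078254, 'fy': 507.2119305078254, 'cx': 313.11337798602483, 'cy': 232.92686051115732, 'dist_coeffs': array([-0.08532589,  0.        ,  0.        ,  0.        ,  0.        ]), 'xyz': array([1150.60238833, -695.99160718, 1176.21275904]), 'attitude': array([-2.25533943, -0.84363145,  0.31297404])}
top {'fx': 443.0387997959233, 'fy': 443.0387997959233, 'cx': 322.195781009639, 'cy': 237.20419428712893, 'dist_coeffs': array([-0.06256311,  0.        ,  0.        ,  0.        ,  0.        ]), 'xyz': array([ 360.12825594,  102.95010514, 1038.37690346]), 'attitude': array([-2.15820125,  2.14957042, -0.15874317])}
wrist {'fx': 356.3605066996303, 'fy': 356.3605066996303, 'cx': 318.8379738295352, 'cy': 242.03755674035003, 'dist_coeffs': array([-0.04607194,  0.        ,  0.        ,  0.        ,  0.        ]), 'mount': array([[ 1.69363972e-03, -2.80071668e-01,  9.59977600e-01,
        -1.65764857e+02],
       [ 9.99998400e-01, -7.92559870e-05, -1.78736917e-03,
         3.40127417e-01],
       [ 5.76675436e-04,  9.59979091e-01,  2.80071086e-01,
        -7.70859075e+01],
       [ 0.00000000e+00,  0.00000000e+00,  0.00000000e+00,
         1.00000000e+00]])}
```

View pics/scene0.png

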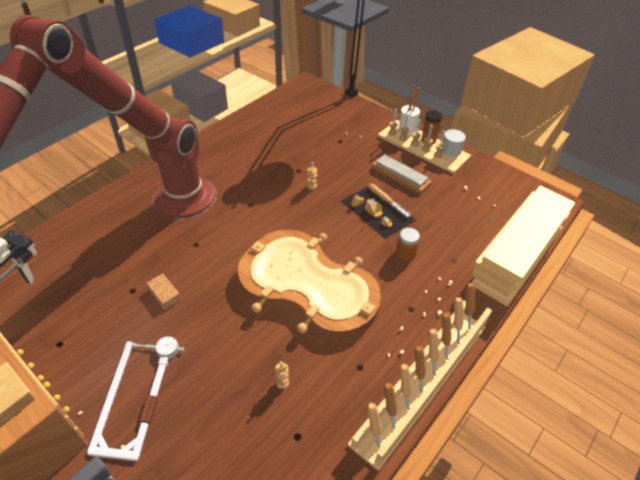

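View pics/top0.png

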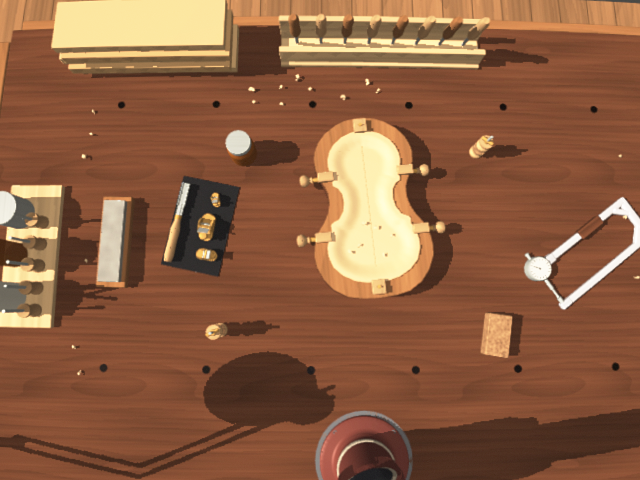

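View pics/wrist0.png

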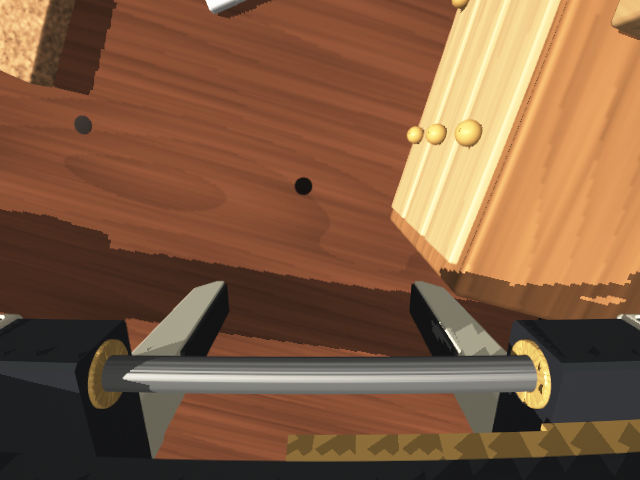

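The top view shows three planes on the mat at about (216,200), (206,227) and (206,255). The cradle is at (370,210), with the narrower bout towards the top. The dial is at (538,268). Next I'll zoom in.

```bash
cat > h.py <<'E'
import numpy as np,cv2
from scipy.spatial.transform import Rotation as R
from bench import sensors, optics
def cam(n):
    s=sensors.get_state(); c=optics.read_camera(n)
    if n=="wrist":
        M=np.eye(4);M[:3,:3]=R.from_rotvec(s["ee_rot"]).as_matrix();M[:3,3]=s["tool_pos"]
        T=M@c["mount"]; c["Rm"],c["t"]=T[:3,:3],T[:3,3]
    else: c["Rm"],c["t"]=R.from_rotvec(c["attitude"]).as_matrix(),np.array(c["xyz"])
    c["K"]=np.array([[c["fx"],0,c["cx"]],[0,c["fy"],c["cy"]],[0,0,1]])
    return c
def px2z(c,uv,z):
    p=cv2.undistortPoints(np.array(uv,float).reshape(-1,1,2),c["K"],c["dist_coeffs"]).reshape(-1,2)
    d=np.c_[p,np.ones(len(p))]@c["Rm"].T
    return c["t"]+d*((z-c["t"][2])/d[:,2])[:,None]
def proj(c,P):
    r=c["Rm"].T
    return cv2.projectPoints(np.array(P,float).reshape(-1,1,3),cv2.Rodrigues(r)[0],-r@c["t"],c["K"],c["dist_coeffs"])[0].reshape(-1,2)
E
python3 - <<'E'
from h import *
t=cam("top");s=cam("scene")
def z(i,x0,y0,x1,y1,f): return cv2.resize(i[y0:y1,x0:x1,::-1],None,fx=f,fy=f,interpolation=cv2.INTER_CUBIC)
cv2.imwrite("pics/tz.png",z(t["img"],155,170,255,285,5))
cv2.imwrite("pics/sz.png",z(s["img"],335,175,425,240,7))
# masks
img=t["img"];hsv=cv2.cvtColor(img,cv2.COLOR_RGB2HSV)
print("approx planes",px2z(t,[(216,200),(206,227),(206,255)],25).round())
# dial
g=((hsv[...,1]<60)&(hsv[...,2]>140)).astype(np.uint8)
w=g[250:285,520:556]; n,l,st,ce=cv2.connectedComponentsWithStats(w)
for i in range(1,n):
    if st[i,4]>40: print("dial",st[i],ce[i]+[520,250],px2z(t,ce[i]+[520,250],25).round(1))
# plate
m=((hsv[...,1]<140)&(hsv[...,2]>150)&(hsv[...,0]>12)&(hsv[...,0]<35)).astype(np.uint8)
w=m.copy();w[:, :290]=0;w[:,450:]=0;w[:100]=0;w[310:]=0
w=cv2.morphologyEx(w,cv2.MORPH_OPEN,np.ones((11,11)))
cs=max(cv2.findContours(w,0,2)[0],key=cv2.contourArea)
P=px2z(t,cs.reshape(-1,2),50)[:,:2]
print("plate",cv2.contourArea(cs),cv2.boundingRect(cs),cv2.minAreaRect(P.astype(np.float32)))
o=cv2.cvtColor(img,4); cv2.drawContours(o,[cs],-1,(0,0,255),1)
cv2.imwrite("pics/pl.png",cv2.resize(o[90:320,280:460],None,fx=2.5,fy=2.5))
cv2.imwrite("pics/dz.png",z(t["img"],510,240,570,300,8))
E
```

```text
approx planes [[588. 343.  25.]
 [524. 364.  25.]
 [459. 361.  25.]]
dial [  4   0  32  35 667] [539.32833583 266.82008996] [[ 433.7 -413.2   25. ]]
plate 10345.5 (328, 132, 92, 153) ((570.0701904296875, -21.66254425048828), (354.0618591308594, 206.09690856933594), 0.09118828177452087)
```

View pics/tz.png

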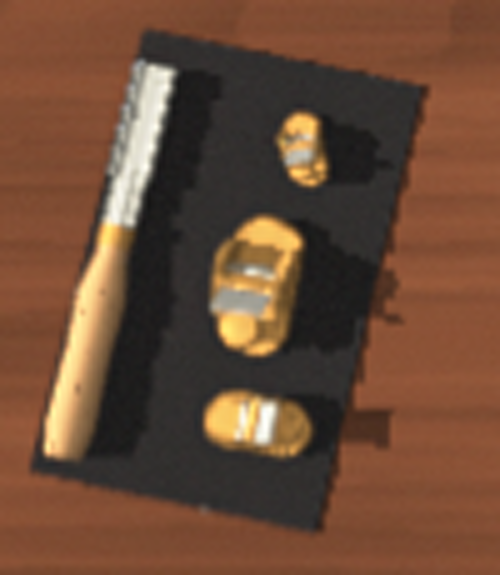

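View pics/sz.png

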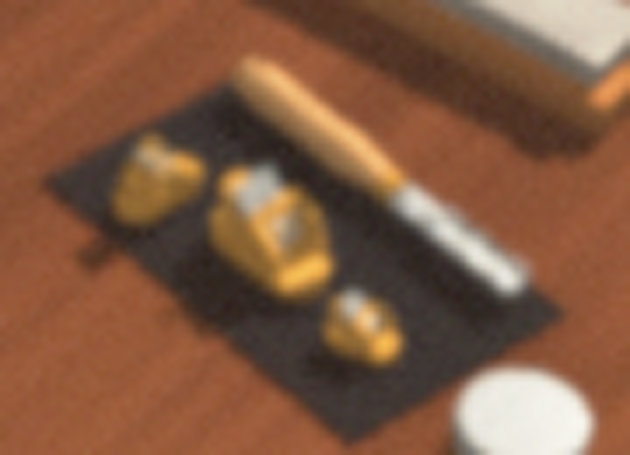

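View pics/pl.png

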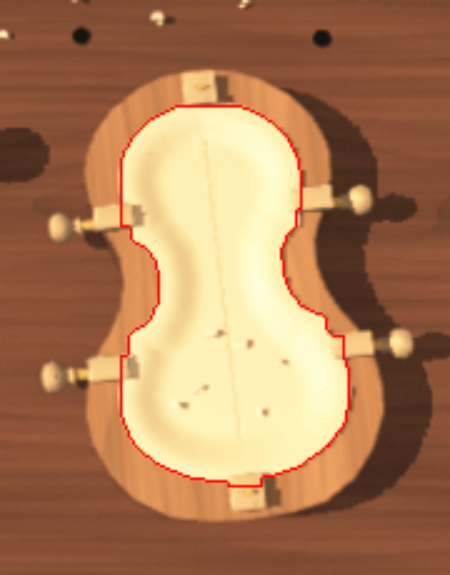

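View pics/dz.png

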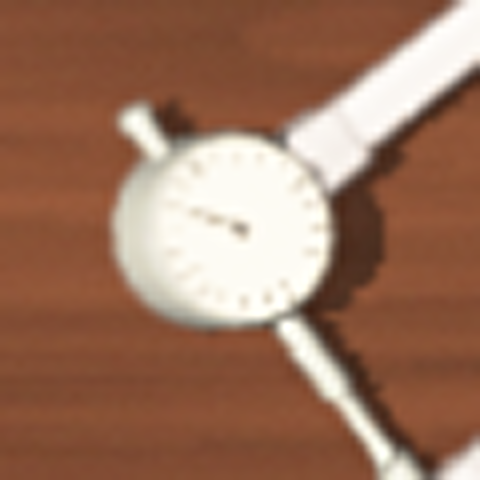

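```bash
python3 - <<'E'
from h import *
t=cam("top");s=cam("scene")
print("small top",px2z(t,[(215.6,199.6)],15).round(1),"scene",px2z(s,[(386.4,221.9)],15).round(1))
print("med/large",px2z(t,[(206.4,254.8),(206.4,227)],20).round(1))
print("dial top",px2z(t,[(539.2,268.4)],25).round(1),"scene",px2z(s,[(167,346.5)],25).round(1))
L=px2z(t,[(362,146),(376,266)],45)[:,:2];print("line",L.round(1))
d=(L[0]-L[1]);d/=np.linalg.norm(d);print("dir",d)
# plate ends on line
E=px2z(t,[(360.8,132.5),(378.5,284)],50)[:,:2];print("ends",E.round(1),np.linalg.norm(E[0]-E[1]))
c=E.mean(0);n=c+100*d;print("centre",c,"narrow",n,"wide",c-100*d)
o=cv2.cvtColor(s["img"],4)
for p,col in((np.r_[n,43],(0,0,255)),(np.r_[c-100*d,43],(255,0,0))):
    q=proj(s,[p])[0];cv2.circle(o,tuple(int(v) for v in q),3,col,-1)
cv2.imwrite("pics/chk.png",o)
print("lamp base",px2z(s,[(351,95)],0).round(),"rack",px2z(t,[(280,60),(480,60)],30).round())
e=R.from_rotvec(sensors.get_state()["ee_rot"]).as_matrix();print(e.round(3))
E
```

```text
small top [[591.1 346.4  15. ]] scene [[597.  343.6  15. ]]
med/large [[459.5 361.8  20. ]
 [524.6 364.3  20. ]]
dial top [[ 430.  -412.6   25. ]] scene [[ 437.8 -415.6   25. ]]
line [[714.3   1.9]
 [433.5 -26.9]]
dir [0.99478402 0.10200368]
ends [[745.5   4.8]
 [393.1 -31.4]] 354.3075509165902
centre [569.29103648 -13.26895931] narrow [668.76943867  -3.06859179] wide [469.81263429 -23.46932683]
lamp base [[ 29. 895.   0.]] rack [[ 940.  199.   30.]
 [ 948. -297.   30.]]
[[-0.     0.272 -0.962]
 [ 0.001 -0.962 -0.272]
 [-1.    -0.001 -0.   ]]
```

View pics/chk.png

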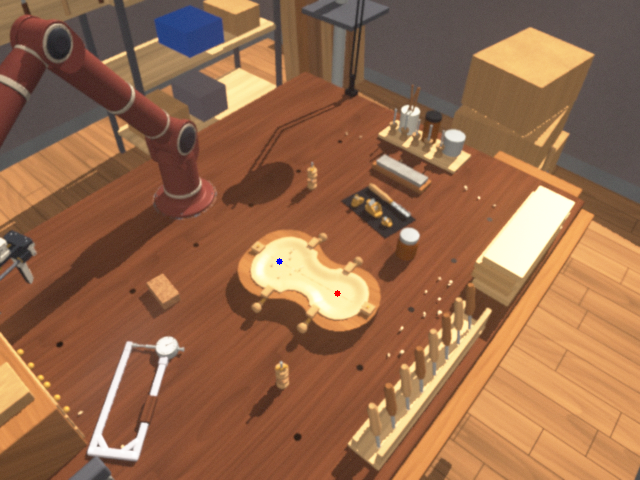

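Top and scene rays agree to within 6–8 mm. The smallest plane, furthest from the robot, is at about (594,345), the narrow bout (671,-4) and the dial (434,-414). I'll move high with the fingers nearly closed, in an arc around the base.

arm_command([
  {"translation": [-0.06,0,0],"twist": 0,"gripper": 0.8},
  {"translation": [-0.06,0,0],"twist": 0,"gripper": 0.8},
  {"translation": [-0.06,-0.115,-0.347],"twist": -33,"gripper": 0.8},
  {"translation": [-0.06,-0.115,-0.347],"twist": -33,"gripper": 0.8},
  {"translation": [-0.06,-0.115,-0.347],"twist": -33,"gripper": 0.8},
  {"translation": [-0.06,-0.115,-0.347],"twist": -33,"gripper": 0.8},
  {"translation": [-0.06,-0.115,-0.347],"twist": -33,"gripper": 0.8},
  {"translation": [-0.06,-0.115,-0.347],"twist": -33,"gripper": 0.8},
  {"translation": [-0.06,-0.115,-0.347],"twist": -33,"gripper": 0.8},
  {"translation": [-0.06,-0.115,-0.347],"twist": -33,"gripper": 0.8},
])

```text
clock: 1.6
tool_pos: [478.8, -420.7, 278.0]
ee_rot: [1.715, 0.779, -1.718]
contact_force: [-1.1, -0.9, -0.5]
width: 9.5
```

```bash
cat >> h.py <<'E'
def delta(*tg):
    s=sensors.get_state();M=R.from_rotvec(s["ee_rot"]).as_matrix()
    print("TCP",s["tool_pos"].round(1),"y-axis",M[:,1].round(3),"x",M[:,0].round(3),"q",s["joint_pos"].round(2),"t",s["clock"])
    for g in tg: print(g,"tool shift m",((M.T@(np.array(g,float)-s["tool_pos"]))/1000).round(3))
E
python3 - <<'E'
from h import *
w=cam("wrist");o=cv2.cvtColor(w["img"],4)
for P in ([434,-414,25],[430,-412.6,25],[437.8,-415.6,25]):
    q=proj(w,[P])[0];print(q);cv2.circle(o,tuple(int(v) for v in q),2,(0,0,255),-1)
cv2.imwrite("pics/w1.png",o)
delta([640,0,280],[594,345,280])
E
```

```text
[288.30404258 225.67364631]
[285.0893701 226.9466787]
[291.51577905 224.62549126]
TCP [ 478.  -421.6  278.2] y-axis [ 0.751 -0.66  -0.001] x [-0.002 -0.001 -1.   ] q [ 0.79  0.56 -0.19  1.37  0.11  1.23 -0.12] t 1.65
[640, 0, 280] tool shift m [-0.002 -0.157 -0.424]
[594, 345, 280] tool shift m [-0.003 -0.419 -0.652]
```

View pics/w1.png

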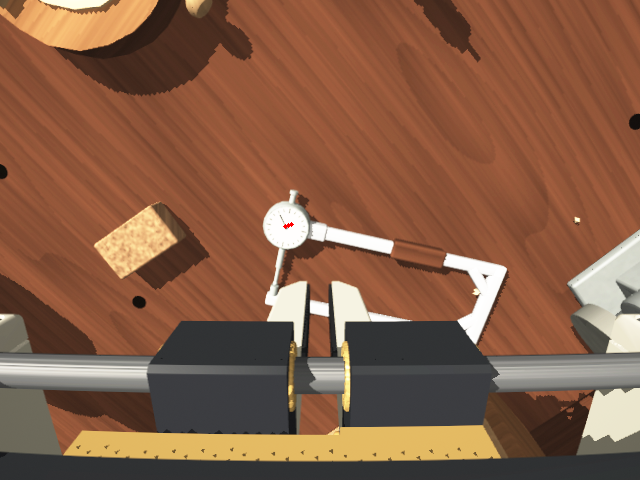

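The wrist view puts the dial centre at (287,225), and my three estimates project to within a few pixels of it. The dial is confirmed at about (432,-413). Next I'll go over to the planes.

arm_command([
  {"translation": [0,-0.157,-0.424],"twist": -41,"gripper": 0.8},
  {"translation": [0,-0.157,-0.424],"twist": -41,"gripper": 0.8},
  {"translation": [0,-0.157,-0.424],"twist": -41,"gripper": 0.8},
  {"translation": [0,-0.157,-0.424],"twist": -41,"gripper": 0.8},
  {"translation": [0,-0.157,-0.424],"twist": -41,"gripper": 0.8},
  {"translation": [0,-0.157,-0.424],"twist": -41,"gripper": 0.8},
  {"translation": [0,-0.157,-0.424],"twist": -41,"gripper": 0.8},
  {"translation": [0,-0.157,-0.424],"twist": -41,"gripper": 0.8},
  {"translation": [0,-0.419,-0.652],"twist": -71,"gripper": 0.8},
  {"translation": [0,-0.419,-0.652],"twist": -71,"gripper": 0.8},
  {"translation": [0,-0.419,-0.652],"twist": -71,"gripper": 0.8},
  {"translation": [0,-0.419,-0.652],"twist": -71,"gripper": 0.8},
  {"translation": [0,-0.419,-0.652],"twist": -71,"gripper": 0.8},
  {"translation": [0,-0.419,-0.652],"twist": -71,"gripper": 0.8},
  {"translation": [0,-0.419,-0.652],"twist": -71,"gripper": 0.8},
  {"translation": [0,-0.419,-0.652],"twist": -71,"gripper": 0.8},
])

```text
clock: 3.65
tool_pos: [595.6, 342.7, 278.4]
ee_rot: [0.82, 1.407, -0.823]
contact_force: [0.2, -0.2, 0.1]
width: 9.3
```

```bash
python3 - <<'E'
from h import *
w=cam("wrist");o=cv2.cvtColor(w["img"],4)
for P in ([594,345,15],[459.5,362,20],[525,364,20]):
    q=proj(w,[P])[0];print(q);cv2.circle(o,tuple(int(v) for v in q),2,(0,0,255),-1)
cv2.imwrite("pics/w2.png",o)
delta([594,345,61])
E
```

```text
[319.41992846 202.44840032]
[224.62481531 133.4151905 ]
[275.93011189 160.32401474]
TCP [595.7 342.5 278.6] y-axis [ 0.87   0.492 -0.   ] x [ 0.001 -0.003 -1.   ] q [-0.3   0.68 -0.53  1.19  0.34  1.35 -0.28] t 3.7
[594, 345, 61] tool shift m [ 0.218 -0.    -0.004]
```

View pics/w2.png

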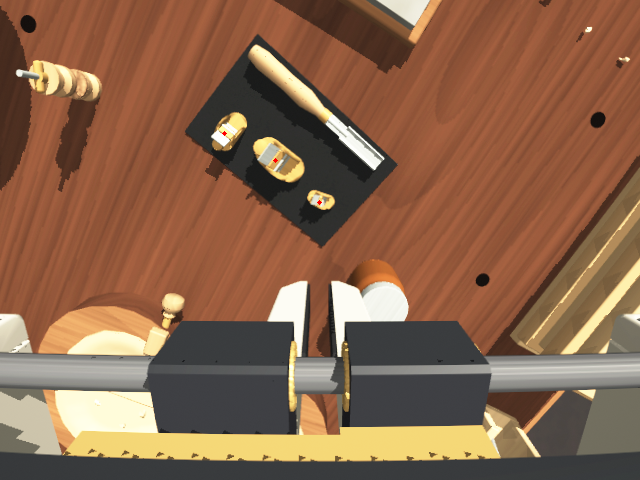

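The wrist view shows all three planes under my marks, with the smallest at (320,200). I'll go down over it and hold.

arm_command([
  {"translation": [0.06,0,-0.002],"twist": 0,"gripper": 0.8},
  {"translation": [0.12,0,-0.003],"twist": 0,"gripper": 0.8},
  {"translation": [0.17,0,-0.003],"twist": 0,"gripper": 0.8},
  {"translation": [0.2,0,-0.003],"twist": 0,"gripper": 0.8},
  {"translation": [0.218,0,-0.003],"twist": 0,"gripper": 0.8},
  {"translation": [0.218,0,-0.003],"twist": 0,"gripper": 0.8},
  {"translation": [0.218,0,-0.003],"twist": 0,"gripper": 0.8},
  {"translation": [0.218,0,-0.003],"twist": 0,"gripper": 0.8},
  {"translation": [0.218,0,-0.003],"twist": 0,"gripper": 0.8},
  {"translation": [0.218,0,-0.003],"twist": 0,"gripper": 0.8},
  {"translation": [0.218,0,-0.003],"twist": 0,"gripper": 0.8},
  {"translation": [0.218,0,-0.003],"twist": 0,"gripper": 0.8},
  {"translation": [0.218,0,-0.003],"twist": 0,"gripper": 0.8},
  {"translation": [0.218,0,-0.003],"twist": 0,"gripper": 0.8},
  {"translation": [0.218,0,-0.003],"twist": 0,"gripper": 0.8},
  {"translation": [0.218,0,-0.003],"twist": 0,"gripper": 0.8},
  {"translation": [0.218,0,-0.003],"twist": 0,"gripper": 0.8},
  {"translation": [0.218,0,-0.003],"twist": 0,"gripper": 0.8},
  {"translation": [0.218,0,-0.003],"twist": 0,"gripper": 0.8},
  {"translation": [0.218,0,-0.003],"twist": 0,"gripper": 0.8},
])

```text
clock: 6.2
tool_pos: [592.2, 348.9, 60.7]
ee_rot: [0.818, 1.411, -0.818]
contact_force: [-0.4, 0.0, -0.0]
width: 9.4
```

```bash
python3 - <<'E'
from h import *
for n in("wrist","scene"):
    w=cam(n);o=cv2.cvtColor(w["img"],4)
    cv2.imwrite(f"pics/p3{n}.png",o if n=="wrist" else cv2.resize(o[130:300,300:500],None,fx=3,fy=3))
delta([594,345,61],[671,-4,280],[671,-4,74])
E
```

```text
TCP [592.2 348.9  60.7] y-axis [0.868 0.497 0.   ] x [-0.  0. -1.] q [-0.32  0.88 -0.46  1.45  0.45  0.92 -0.39] t 6.3
[594, 345, 61] tool shift m [-0.    -0.     0.004]
[671, -4, 280] tool shift m [-0.219 -0.107  0.345]
[671, -4, 74] tool shift m [-0.013 -0.107  0.345]
```

View pics/p3scene.png

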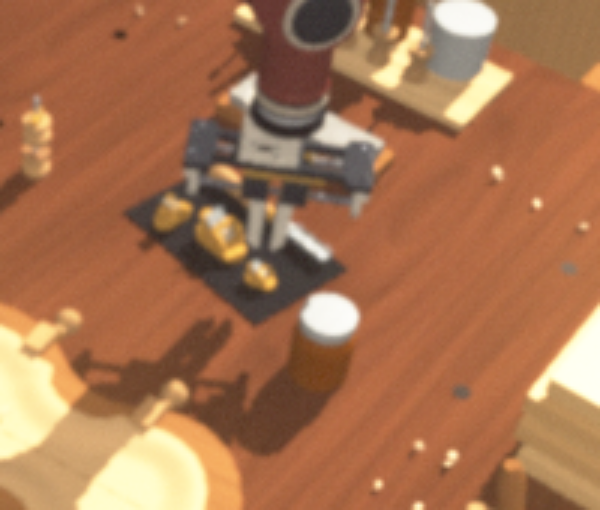

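View pics/p3wrist.png

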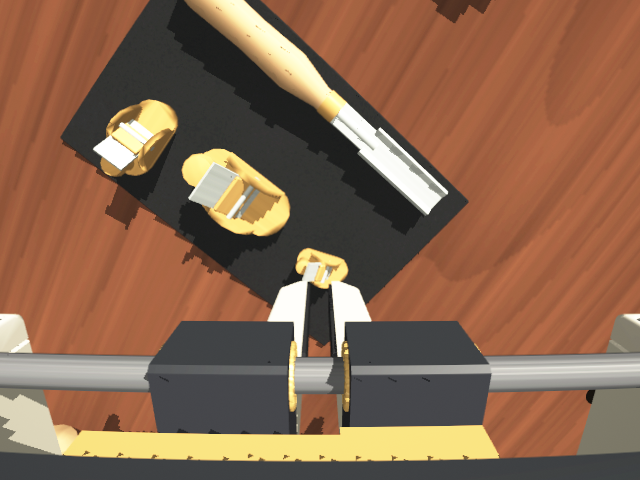

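The arm is holding over the smallest plane, about 4 mm off the estimate. A quick ray check of the plane position from close up, then I'll hold a little longer before moving on.

```bash
python3 - <<'E'
from h import *
w=cam("wrist");print(px2z(w,[(321,267)],14))
E
```

```text
[[592.77562163 348.98218752  14.        ]]
```

arm_command([
  {"translation": [0,0,0.003],"twist": 0,"gripper": 0.8},
  {"translation": [0,0,0.003],"twist": 0,"gripper": 0.8},
  {"translation": [0,0,0.003],"twist": 0,"gripper": 0.8},
  {"translation": [0,0,0.003],"twist": 0,"gripper": 0.8},
  {"translation": [0,0,0.003],"twist": 0,"gripper": 0.8},
  {"translation": [0,0,0.003],"twist": 0,"gripper": 0.8},
  {"translation": [0,0,0.003],"twist": 0,"gripper": 0.8},
  {"translation": [0,0,0.003],"twist": 0,"gripper": 0.8},
  {"translation": [0,0,0.003],"twist": 0,"gripper": 0.8},
  {"translation": [0,0,0.003],"twist": 0,"gripper": 0.8},
  {"translation": [0,0,0.003],"twist": 0,"gripper": 0.8},
  {"translation": [0,0,0.003],"twist": 0,"gripper": 0.8},
  {"translation": [0,0,0.003],"twist": 0,"gripper": 0.8},
  {"translation": [0,0,0.003],"twist": 0,"gripper": 0.8},
  {"translation": [0,0,0.003],"twist": 0,"gripper": 0.8},
  {"translation": [0,0,0.003],"twist": 0,"gripper": 0.8},
])

```text
clock: 8.35
tool_pos: [593.8, 346.3, 60.7]
ee_rot: [0.818, 1.411, -0.818]
contact_force: [-0.6, 0.2, -0.2]
width: 9.5
```

arm_command([
  {"translation": [-0.06,0,0],"twist": 0,"gripper": 0.8},
  {"translation": [-0.12,0,0],"twist": 0,"gripper": 0.8},
  {"translation": [-0.18,0,0],"twist": 0,"gripper": 0.8},
  {"translation": [-0.2,0,0],"twist": 0,"gripper": 0.8},
  {"translation": [-0.2,-0.107,0.342],"twist": 30,"gripper": 0.8},
  {"translation": [-0.2,-0.107,0.342],"twist": 30,"gripper": 0.8},
  {"translation": [-0.2,-0.107,0.342],"twist": 30,"gripper": 0.8},
  {"translation": [-0.2,-0.107,0.342],"twist": 30,"gripper": 0.8},
  {"translation": [-0.2,-0.107,0.342],"twist": 30,"gripper": 0.8},
  {"translation": [-0.2,-0.107,0.342],"twist": 30,"gripper": 0.8},
  {"translation": [-0.2,-0.107,0.342],"twist": 30,"gripper": 0.8},
  {"translation": [-0.2,-0.107,0.342],"twist": 30,"gripper": 0.8},
  {"translation": [-0.2,-0.107,0.342],"twist": 30,"gripper": 0.8},
])

```text
clock: 9.98
tool_pos: [670.5, -0.8, 260.9]
ee_rot: [1.21, 1.211, -1.208]
contact_force: [-0.1, 0.5, -0.8]
width: 9.3
```

```bash
python3 - <<'E'
from h import *
w=cam("wrist");o=cv2.cvtColor(w["img"],4)
for P in ([671,-4,43],[471,-24,43]):
    q=proj(w,[P])[0];print(q);cv2.circle(o,tuple(int(v) for v in q),3,(0,0,255),-1)
cv2.imwrite("pics/w4.png",o)
delta([671,-4,74])
E
```

```text
[320.212554   215.54427264]
[142.60305855 233.27452177]
TCP [670.6  -1.  260.9] y-axis [1. 0. 0.] x [ 0.     0.001 -1.   ] q [ 0.18  0.65 -0.41  1.28  0.25  1.26 -0.23] t 10.025
[671, -4, 74] tool shift m [0.187 0.    0.003]
```

View pics/w4.png

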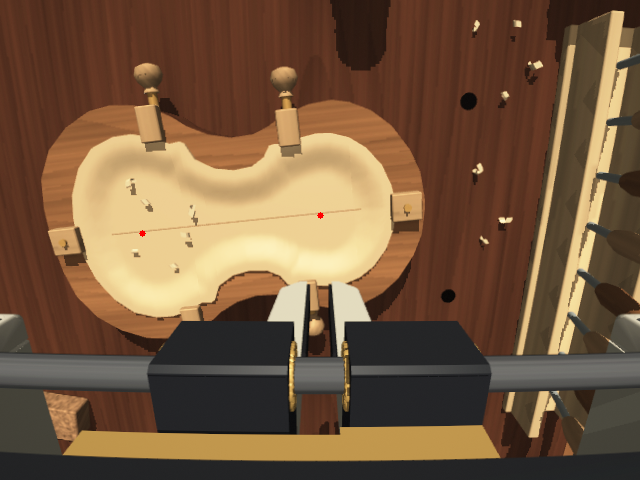

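The red mark at (320,215) sits on the centre line of the narrower bout. I'll go down and hold there.

arm_command([
  {"translation": [0.06,0,0.003],"twist": 0,"gripper": 0.8},
  {"translation": [0.12,0,0.003],"twist": 0,"gripper": 0.8},
  {"translation": [0.165,0,0.003],"twist": 0,"gripper": 0.8},
  {"translation": [0.187,0,0.003],"twist": 0,"gripper": 0.8},
  {"translation": [0.187,0,0.003],"twist": 0,"gripper": 0.8},
  {"translation": [0.187,0,0.003],"twist": 0,"gripper": 0.8},
  {"translation": [0.187,0,0.003],"twist": 0,"gripper": 0.8},
  {"translation": [0.187,0,0.003],"twist": 0,"gripper": 0.8},
  {"translation": [0.187,0,0.003],"twist": 0,"gripper": 0.8},
  {"translation": [0.187,0,0.003],"twist": 0,"gripper": 0.8},
  {"translation": [0.187,0,0.003],"twist": 0,"gripper": 0.8},
  {"translation": [0.187,0,0.003],"twist": 0,"gripper": 0.8},
  {"translation": [0.187,0,0.003],"twist": 0,"gripper": 0.8},
  {"translation": [0.187,0,0.003],"twist": 0,"gripper": 0.8},
  {"translation": [0.187,0,0.003],"twist": 0,"gripper": 0.8},
  {"translation": [0.187,0,0.003],"twist": 0,"gripper": 0.8},
  {"translation": [0.187,0,0.003],"twist": 0,"gripper": 0.8},
  {"translation": [0.187,0,0.003],"twist": 0,"gripper": 0.8},
  {"translation": [0.187,0,0.003],"twist": 0,"gripper": 0.8},
  {"translation": [0.187,0,0.003],"twist": 0,"gripper": 0.8},
])

```text
clock: 12.52
tool_pos: [670.9, -6.6, 73.7]
ee_rot: [1.212, 1.208, -1.212]
contact_force: [-0.3, 0.5, 0.5]
width: 9.2
```

arm_command([
  {"translation": [0,0,0],"twist": 0,"gripper": 0.8},
  {"translation": [0,0,0],"twist": 0,"gripper": 0.8},
  {"translation": [0,0,0],"twist": 0,"gripper": 0.8},
  {"translation": [0,0,0],"twist": 0,"gripper": 0.8},
  {"translation": [0,0,0],"twist": 0,"gripper": 0.8},
])

```text
clock: 13.15
tool_pos: [670.9, -6.6, 73.7]
ee_rot: [1.212, 1.208, -1.212]
contact_force: [0.2, 0.9, -0.1]
width: 9.4
```

```bash
python3 - <<'E'
from h import *
w=cam("scene")
cv2.imwrite("pics/s5.png",w["img"][:,:,::-1])
delta([671,-4,74],[432,-413,260],[432,-413,56])
E
```

```text
TCP [670.8  -6.6  73.7] y-axis [ 1.    -0.003  0.   ] x [ 0.  0. -1.] q [ 0.17  0.82 -0.35  1.5   0.33  0.88 -0.3 ] t 13.2
[671, -4, 74] tool shift m [-0.     0.    -0.003]
[432, -413, 260] tool shift m [-0.186 -0.237  0.407]
[432, -413, 56] tool shift m [ 0.018 -0.237  0.407]
```

View pics/s5.png

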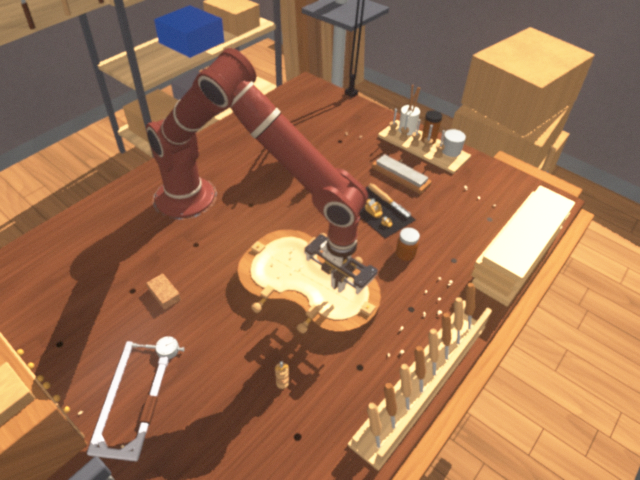

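arm_command([
  {"translation": [-0.06,0,0],"twist": 0,"gripper": 0.8},
  {"translation": [-0.12,0,0],"twist": 0,"gripper": 0.8},
  {"translation": [-0.17,0,0],"twist": 0,"gripper": 0.8},
  {"translation": [-0.186,0,0],"twist": 0,"gripper": 0.8},
  {"translation": [-0.186,-0.237,0.407],"twist": 44,"gripper": 0.8},
  {"translation": [-0.186,-0.237,0.407],"twist": 44,"gripper": 0.8},
  {"translation": [-0.186,-0.237,0.407],"twist": 44,"gripper": 0.8},
  {"translation": [-0.186,-0.237,0.407],"twist": 44,"gripper": 0.8},
  {"translation": [-0.186,-0.237,0.407],"twist": 44,"gripper": 0.8},
  {"translation": [-0.186,-0.237,0.407],"twist": 44,"gripper": 0.8},
  {"translation": [-0.186,-0.237,0.407],"twist": 44,"gripper": 0.8},
  {"translation": [-0.186,-0.237,0.407],"twist": 44,"gripper": 0.8},
  {"translation": [-0.186,-0.237,0.407],"twist": 44,"gripper": 0.8},
  {"translation": [-0.186,-0.237,0.407],"twist": 44,"gripper": 0.8},
  {"translation": [-0.186,-0.237,0.407],"twist": 44,"gripper": 0.8},
])

```text
clock: 15.08
tool_pos: [433.9, -410.6, 259.4]
ee_rot: [1.749, 0.744, -1.748]
contact_force: [0.1, 0.2, 0.1]
width: 9.1
```

```bash
python3 - <<'E'
from h import *
w=cam("wrist");o=cv2.cvtColor(w["img"],4)
q=proj(w,[[432,-413,25]])[0];print(q);cv2.circle(o,tuple(int(v) for v in q),3,(0,0,255),-1)
cv2.imwrite("pics/w6.png",o)
delta([432,-413,56])
E
```

```text
[319.97277586 211.74112297]
TCP [ 433.8 -410.9  259.5] y-axis [ 0.719 -0.695 -0.001] x [ 0.     0.001 -1.   ] q [ 0.84  0.5  -0.19  1.52  0.1   1.13 -0.14] t 15.125
[432, -413, 56] tool shift m [0.204 0.    0.003]
```

View pics/w6.png

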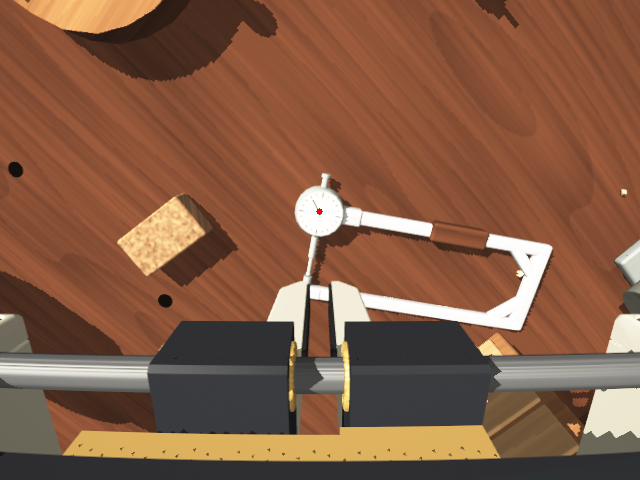

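The mark at (320,212) is right on the dial's centre. The drawer cabinet isn't in the top view, so it lies beyond y ≈ -560, clear of the gripper body. I'll go down and hold.

arm_command([
  {"translation": [0.06,0,0.002],"twist": 0,"gripper": 0.8},
  {"translation": [0.12,0,0.002],"twist": 0,"gripper": 0.8},
  {"translation": [0.17,0,0.002],"twist": 0,"gripper": 0.8},
  {"translation": [0.195,0,0.002],"twist": 0,"gripper": 0.8},
  {"translation": [0.204,0,0.002],"twist": 0,"gripper": 0.8},
  {"translation": [0.204,0,0.002],"twist": 0,"gripper": 0.8},
  {"translation": [0.204,0,0.002],"twist": 0,"gripper": 0.8},
  {"translation": [0.204,0,0.002],"twist": 0,"gripper": 0.8},
  {"translation": [0.204,0,0.002],"twist": 0,"gripper": 0.8},
  {"translation": [0.204,0,0.002],"twist": 0,"gripper": 0.8},
  {"translation": [0.204,0,0.002],"twist": 0,"gripper": 0.8},
  {"translation": [0.204,0,0.002],"twist": 0,"gripper": 0.8},
  {"translation": [0.204,0,0.002],"twist": 0,"gripper": 0.8},
  {"translation": [0.204,0,0.002],"twist": 0,"gripper": 0.8},
  {"translation": [0.204,0,0.002],"twist": 0,"gripper": 0.8},
  {"translation": [0.204,0,0.002],"twist": 0,"gripper": 0.8},
  {"translation": [0.204,0,0.002],"twist": 0,"gripper": 0.8},
  {"translation": [0.204,0,0.002],"twist": 0,"gripper": 0.8},
  {"translation": [0.204,0,0.002],"twist": 0,"gripper": 0.8},
  {"translation": [0.204,0,0.002],"twist": 0,"gripper": 0.8},
])

```text
clock: 17.62
tool_pos: [431.1, -414.2, 55.7]
ee_rot: [1.751, 0.74, -1.751]
contact_force: [-0.0, 1.0, -0.5]
width: 9.7
```

arm_command([
  {"translation": [0,0,0],"twist": 0,"gripper": 0.8},
  {"translation": [0,0,0],"twist": 0,"gripper": 0.8},
  {"translation": [0,0,0],"twist": 0,"gripper": 0.8},
  {"translation": [0,0,0],"twist": 0,"gripper": 0.8},
  {"translation": [0,0,0],"twist": 0,"gripper": 0.8},
])

```text
clock: 18.25
tool_pos: [431.1, -414.2, 55.7]
ee_rot: [1.751, 0.74, -1.751]
contact_force: [0.3, 0.5, -0.4]
width: 8.9
```

```bash
python3 - <<'E'
from h import *
w=cam("wrist")
cv2.imwrite("pics/w7.png",w["img"][:,:,::-1])
delta([432,-413,56])
E
```

```text
TCP [ 431.  -414.2   55.6] y-axis [ 0.717 -0.697 -0.   ] x [-0.  0. -1.] q [ 0.82  0.73 -0.15  1.74  0.16  0.68 -0.19] t 18.3
[432, -413, 56] tool shift m [-0.    -0.    -0.002]
```

View pics/w7.png

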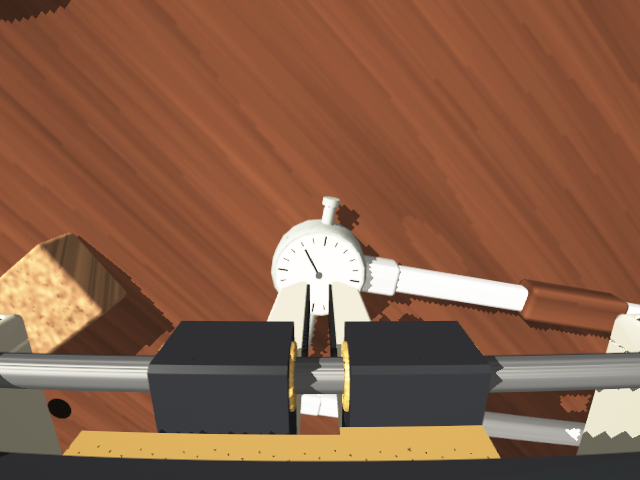

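The fingertips are straight above the dial, whose centre shows at (319,275). Now I'll raise the hand well clear and let it settle.

arm_command([
  {"translation": [-0.06,0,0],"twist": 0,"gripper": 0.8},
  {"translation": [-0.12,0,0],"twist": 0,"gripper": 0.8},
  {"translation": [-0.18,0,0],"twist": 0,"gripper": 0.8},
  {"translation": [-0.23,0,0],"twist": 0,"gripper": 0.8},
  {"translation": [-0.25,0,0],"twist": 0,"gripper": 0.8},
  {"translation": [-0.25,0,0],"twist": 0,"gripper": 0.8},
  {"translation": [-0.25,0,0],"twist": 0,"gripper": 0.8},
  {"translation": [-0.25,0,0],"twist": 0,"gripper": 0.8},
  {"translation": [-0.25,0,0],"twist": 0,"gripper": 0.8},
  {"translation": [-0.25,0,0],"twist": 0,"gripper": 0.8},
])

```text
clock: 19.55
tool_pos: [431.0, -414.1, 305.1]
ee_rot: [1.751, 0.741, -1.751]
contact_force: [0.2, -0.5, 1.1]
width: 9.1
```

```bash
python3 - <<'E'
from h import *
from bench import order
t=cam("top");a=cv2.imread("pics/top0.png")
d=cv2.absdiff(cv2.cvtColor(t["img"],4),a).max(2)
for n,(x0,y0,x1,y1) in dict(mat=(160,175,245,280),jar=(225,128,255,165),stone=(95,195,132,288),clampA=(203,320,230,340),clampB=(468,133,496,160),cradle=(300,118,445,298)).items():
    print(n,(d[y0:y1,x0:x1]>40).sum())
print(sensors.get_state()["tool_pos"])
cv2.imwrite("pics/top9.png",t["img"][:,:,::-1])
print(order.sign_off())
E
```

```text
mat 0
jar 0
stone 0
clampA 0
clampB 0
cradle 0
[ 431.01423212 -414.19838997  305.29044681]
the job is handed in; nothing more can be done
None
```

View pics/top9.png

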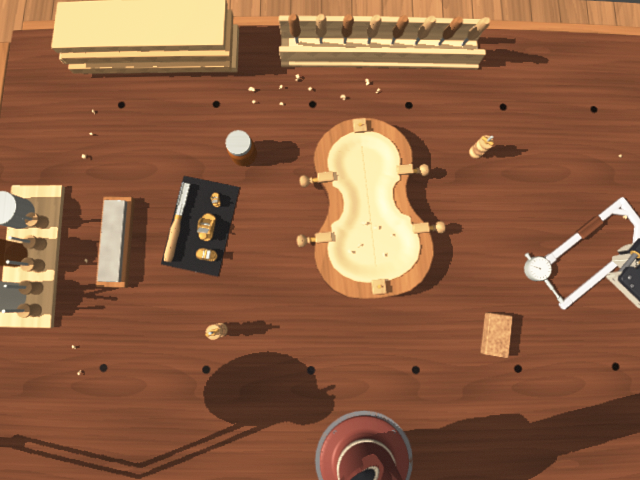

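I pointed at the smallest plane, then the middle of the narrower bout, then the dial. Each hold lasted at least 2 s, with the fingers nearly closed and their tips about 3 cm above. I then raised the hand to 305 mm at the fingertips (the gripping point about 324 mm) and handed the job in at about 20 s. `sign_off` reports no verdict, so I don't know whether the run was judged a success.

- **Aim:** The fingertips ended about 2 to 4 mm from my estimate of each target. The top and scene cameras disagreed by 6 to 8 mm on the small plane and the dial, so I used values between them. The wrist camera agreed with those values at all three targets.
- **Contact:** The wrist force readings stayed around 1 N at most, the same during free movement as at the start, so I take them as noise.
- **Nothing shifted:** Comparing the top view before and after showed no change at the mat (planes and gouge), jar, oilstone, both clamps or the cradle. I checked the caliper and cork block only by eye in the last top view; they look the same, with part of the caliper hidden behind the gripper.

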